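# Index the sample changer and clamp a sample holder in its empty bay

### The arm

A 6-joint arm with a two-finger parallel gripper is mounted at the origin on the work surface. World frame = base frame: x ahead of the robot, y to its left, z up, the work surface at z = 0. Lengths are in mm, angles in rad, forces in N, time in s.
With the tool pointing down it reaches from about 425 to 925 mm from the base axis. Payload 12.5 kg.
Tool frame: the origin (TCP) lies at the very end of the fingers, on their centre line; the grasp point (between the pads) lies manip.pinch_z behind it (manip.pinch_z is the distance from the TCP to the grasp point, in mm); z points along the fingers, y is the line along which they close (so a half turn about z gives the same grasp; the last joint's range is limited). The gripper opens to 85 mm and grips with 20 to 120 N. Pads are 22 mm wide; open, the fingers measure 114 mm over their backs; the gripper's body (76 mm by 85 mm) begins 54 mm behind the grasp point. The pads swing forward as they close: fully open they stand 13 mm farther back than shut.
Start: joints at [-1.36, 0.491, 1.559, -0, 1.092, -0.106], TCP at [194.727, -593.907, 231.327] pointing down, gripper open.
Joint ranges: [-3.1, 3.1], [-0.84, 2.19], [0.05, 2.79], [-1.13, 4.28], [0.06, 2.93], [-2.69, 2.69]. Speed limits (rad/s): [2.22, 2.22, 2.79, 3.14, 3.14, 3.14].

### API

Orientations are given as a rotation vector (axis times angle).
In Python, from cell import manip gives the robot as it stands.
- The arm moves only by the tool send_rows, never from a script. Its argument "plan" is one flat list of numbers, 5 for each row, row after row: the shift along the tool's x, y, z in m, then the turn about the tool's z in degrees, then the opening, from 0 (shut) to 1 (fully open). In form: [dx, dy, dz, twist, fingers, dx, dy, dz, twist, fingers, ...]. A call has 1 to 12 rows; each row shifts and turns the commanded pose from where the row before left it, along the tool's axes as they then stand; what a row does not reach is not made up. A row lasts 1/12 s, in which the tool goes at most 41.7 mm and 7.16 degrees, less where a joint would pass 70% of its speed; a pose out of reach is approached as far as the arm can. A call is refused whole if a number of a shift passes 0.0417 or a number of a turn 7.16, either way. A call with a gripper value outside its range is refused whole. The fingers move at their own pace and stop on an object; "squeeze" is the grip in N (left out, the last holds). Time passes only in rows, so rows that do not move let the fingers close. It gives the time, the measured TCP pose, the force, the opening and the grip force at its end, in the units of the state.
- manip.get_obs(): the state, without advancing time (a new reading comes with each control period).
- manip.camera(name): name is "scene" or "side" or "wrist"; returns (picture, depth): 480x640x3 uint8, blue, green, red; 480x640 float32, mm along the optical axis (not along the pixel's ray), 0 where there is no reading.
- manip.calibration(name): a dict with "K" (3x3 intrinsics, pixels), "pose" (4x4, takes a point from camera to world coordinates). Camera axes: x right, y down, z forward; pixel columns grow to the right and rows downward; lengths in mm; the calibration is good to about 2 mm. A picture is of the moment at which its call begins: read the wrist's pose just before it. calibration takes no time and is no camera call; for the wrist camera it gives the pose at the moment of the call.
- manip.sign_off(): hands the job in; it is judged then, once.
The state is a dict: "time_s": time; "joints": joint angles; "qd": joint speeds; "joint_torque": joint torques, N m; "tool_pos": TCP position; "tcp_rot": TCP orientation; "contact_force": force on the tool from outside, world axes, zero at the start; "moment": the same for the moment, N m; "width": opening from 0.0 (shut) to 1.0 (fully open); "gripper_force": force on a finger pad.
Only numpy, scipy, OpenCV 4.12 (cv2) and the standard library are available. Lean on these libraries where they do the work, as an engineer would, in place of code of your own. Each camera call takes 0.05 s, during which the arm holds its last target. There are 200 camera calls.

### The job

Turn the sample changer's turntable until its one empty bay clicks into place under the sprung roller finger; only then slide the narrow sample holder, wedge nose first, along that bay under the finger until it is fully home against the stop, and let go so that the finger bears down on it. Leave everything else on the bench where it stands.

Things in the scene. Friction and masses are not known exactly. Their poses are not given: they have to be found in the camera images.
- changer: Sample changer, fixed to the bench: 200 x 200 x 50 mm grey base, origin on the bench on the turntable's vertical axis. Local -x is the load side, where the finger lies; the holder is slid in from there along local +x, level and radially inwards. A fixed steel column of radius 18 mm stands on the axis, its top at z = 94 mm.
- turntable (a joint): Angle (rad) of the turntable, an aluminium disc of radius 112 mm, top (bay floors) at z = 70 mm. Grows counter-clockwise from above; no end stops. 0 (or any multiple of 2 pi): the empty bay is at the load side, on changer local -x. A sprung detent at each multiple of pi/3 pulls it home from up to 25 degrees off; 0.4 N m to leave it. Starts 1 to 3 bays off, either way, rarely between two.
- unit (a point): Foot of the near face of the white measuring unit fixed to the changer opposite the load side, 155 mm from the axis. The unit is 190 mm high, 220 mm wide and 120 mm deep: a gripper body hardly fits over the rim just in front of it.
- pin (a point): Top of one of six plain steel turning pins on the turntable, 12 mm diameter, from z = 70 to 118 mm, 98 mm from the axis. This one is 30 degrees counter-clockwise (from above) of the empty bay, the others follow every 60 degrees, midway between bays. Grip a pin and lead it round the axis.
- bay (a point): On the floor of the empty bay (z = 70 mm) at the face of its inner stop, 40 mm from the axis; x axis radially inwards, z up. Side rails 7 mm high, 40 mm apart inside, run from 64 to 110 mm radius; the stop is 7 mm high. The five other bays, 60 degrees apart, hold fixed holders like the loose narrow one, their tabs standing at 125 mm radius, up to z = 110 mm.
- bay_mouth (a point): Outer end of the empty bay's floor on its centre line, 110 mm from the axis. Turns with the turntable.
- load_point (a point): Fixed point on the changer where bay_mouth lies when the empty bay stands exactly at the load side.
- finger (a joint): Sprung hold-down finger at the load side: angle (rad) by which it is raised, 0 at rest on its stop, up to 0.7. A 12 mm wide bar hinged on the column 21 mm from the axis, 14 mm above the bay floor, pointing radially outwards with a black roller at its end. The holder's wedge nose pushes it up about 0.09 rad as the holder is slid in; it then presses with about 3 N.
- roller (a point): Centre of the finger's roller (21 mm diameter, 18 mm wide), 70 mm from the axis; at rest its underside is 3.5 mm above the bay floor. Its outermost point is 81 mm from the axis.
- holder: Narrow loose sample holder: aluminium plate 95 (x) x 36 (y) x 8 mm lying flat; origin at the centre of its underside, nose at +x. The last 14 mm of the nose are 30 mm wide and wedge from 8 to 3 mm thick. Black grip tab at x = -37.5 mm, 18 (x) x 10 (y) mm, from 8 to 40 mm above the underside. 0.07 to 0.14 kg. When home the nose touches the stop and the tab is at 125 mm radius, past the rim.
- nose (a point): Tip of the holder's nose on its underside, 47.5 mm from its origin along +x.
- wide_holder: Wider holder, not to be used: the same shape and tab but 52 mm wide, so it does not fit the bay. It and the narrow one lie side by side in either order. Leave alone.
- flask_a: Greenish stoppered volumetric flask, 145 mm high, 64 mm wide, stands upright; origin under its centre. Leave alone.
- flask_b: Clear flask of the same shape. Leave alone.
- vial: Amber glass vial, 24 mm wide, 45 mm high; origin under its centre. Leave alone.
- weight: Brass knobbed weight, 30 mm wide, 40 mm high; origin under its centre. Leave alone.
- screwdriver: Screwdriver, 170 mm long, lying along its x. Leave alone.
- beaker: Glass beaker, 70 mm wide, 90 mm high; origin under its centre. Leave alone.
- mouse: Black computer mouse about 65 x 58 x 32 mm. Leave alone.
Mind the look-alikes: they are no part of the job. Leave any red look-alike of the holder alone.

How it is judged:
By the outcome, as a careful person would: the job done as asked, in the order asked, and still so for the second after the job is handed in, with the robot touching nothing.
It also fails if it takes over 72 s, if anything falls off the work surface, if the arm or the gripper's body presses on something with over 40 N, if the wrist force passes 120 N, or if a joint passes its speed limit or range.

## Working session

There is one attempt and no reset: what is moved stays moved. The work goes in short steps, Python scripts to look and compute and a tool call to move; the robot and the scene stay as the last step left them, time stands still between calls to the robot, and variables do not carry over. Pictures are saved under pics/ and viewed, at most 12 in all, crops included, and the job is handed in when it is done.

Besides the shell and the picture viewer there is one more tool, called after "Emit:" as a command line: name --argument value ..., lists and objects as JSON in quotes. send_rows: Moves the arm, as the interface text tells. Its arguments: {"type":"object","properties":{"plan":{"type":"array"},"squeeze":{"type":"number"}},"required":["plan"]}

```bash
ls; mkdir -p pics; python3 - <<'E'
from cell import manip
import cv2
print(manip.get_obs(), manip.pinch_z)
for n in ("scene","side"):
    p,d=manip.camera(n); cv2.imwrite(f"pics/{n}0.png",p); c=manip.calibration(n); print(n,c["K"].round(1).tolist(),c["pose"].round(3).tolist())
E
```

```text
pics
{'time_s': 0.0, 'joints': array([-1.35960303e+00,  4.91530711e-01,  1.55945197e+00, -1.76847652e-05,
        1.09172080e+00, -1.05599380e-01]), 'qd': array([ 1.32265259e-03,  1.00509470e-03,  8.16512820e-04, -1.04675908e-03,
       -8.44418754e-05,  7.47893582e-04]), 'joint_torque': array([-2.88774485e-03, -6.18454957e+01, -2.61603606e+01, -2.24869000e-04,
        3.97923955e-03,  3.09513302e-05]), 'tool_pos': array([ 194.66920364, -593.66418924,  230.74480204]), 'tcp_rot': array([-3.10116805e+00, -4.95376379e-01,  1.16650560e-04]), 'contact_force': array([-0.14303685, -0.50874884, -0.32385867]), 'moment': array([ 0.04463143, -0.02929394, -0.01007703]), 'gripper_force': 0.0, 'width': 0.9971857769256215} 18.700000000000003
scene [[512.9, 0.0, 312.5], [0.0, 512.9, 243.5], [0.0, 0.0, 1.0]] [[0.683, 0.495, -0.536, 1149.434], [0.73, -0.463, 0.503, -665.285], [0.001, -0.735, -0.678, 875.767], [0.0, 0.0, 0.0, 1.0]]
side [[562.8, 0.0, 313.0], [0.0, 562.8, 239.2], [0.0, 0.0, 1.0]] [[0.822, -0.326, 0.466, -124.148], [-0.569, -0.448, 0.69, -1020.528], [-0.016, -0.832, -0.554, 855.369], [0.0, 0.0, 0.0, 1.0]]
```

View pics/scene0.png

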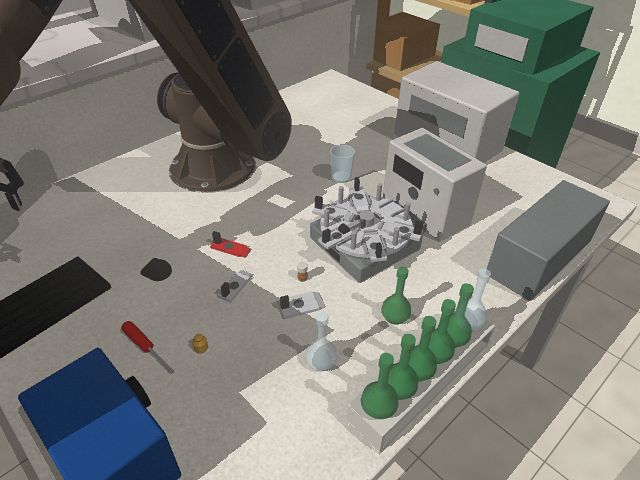

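View pics/side0.png

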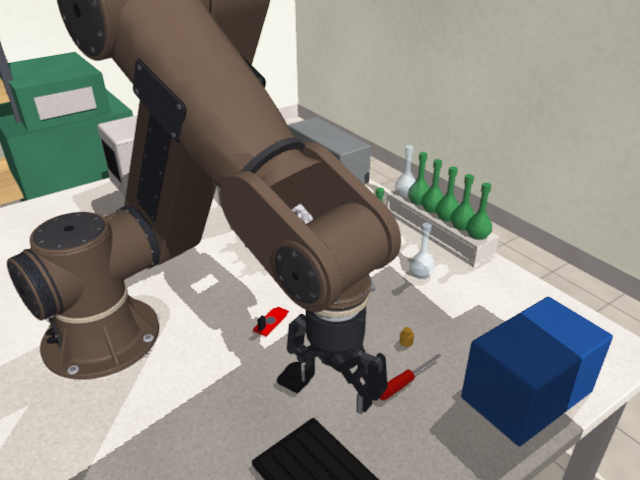

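The scene view shows the changer at about (366,232) with the white unit behind it at (435,180). There are three holder look-alikes: red at (230,246), grey at (235,287), and grey at (302,303) with its tab at (285,301). The side view is mostly blocked by the arm. Next I'll take a close crop and some depth points.

```bash
cat > h.py <<'E'
from cell import manip
import cv2, numpy as np
def ray(n,u,v,c=None):
    c=c or manip.calibration(n); T=c["pose"]; r=np.linalg.inv(c["K"])@[u,v,1]; return T[:3,3],T[:3,:3]@r
def plane(n,u,v,z,c=None):
    o,r=ray(n,u,v,c); return o+r*(z-o[2])/r[2]
def cloud(n,d,c):
    v,u=np.mgrid[:480,:640]; P=np.stack([u,v,np.ones_like(u)],-1)@np.linalg.inv(c["K"]).T*d[...,None]
    return P@c["pose"][:3,:3].T+c["pose"][:3,3]
E
python3 - <<'E'
from h import *
p,d=manip.camera("scene"); c=manip.calibration("scene"); W=cloud("scene",d,c)
np.savez("s0.npz",p=p,d=d,W=W)
a=cv2.resize(p[170:290,300:440],None,fx=4,fy=4,interpolation=cv2.INTER_CUBIC)
b=cv2.resize(p[230:330,200:340],None,fx=4,fy=4,interpolation=cv2.INTER_CUBIC)
cv2.imwrite("pics/a.png",a);cv2.imwrite("pics/b.png",b)
for u,v in [(230,246),(235,287),(302,303),(366,215)]: print((u,v),W[v,u].round())
# column top
X=W.reshape(-1,3)
for (u0,u1,v0,v1) in [(212,256,268,305),(275,330,285,322)]:
    R=W[v0:v1,u0:u1].reshape(-1,3); m=(R[:,2]>5)&(R[:,2]<13); q=R[m][:,:2].astype(np.float32); print(len(q),cv2.minAreaRect(q))
    t=R[(R[:,2]>18)&(R[:,2]<50)]; print("tab",t.mean(0).round(1),t[:,2].max())
E
```

```text
(230, 246) [ 331. -178.   10.]
(235, 287) [ 452. -253.   12.]
(302, 303) [ 588. -171.    7.]
(366, 215) [546.  75.  96.]
369 ((441.658203125, -246.57749938964844), (39.3387336730957, 93.31964111328125), 19.41362762451172)
tab [ 455.5 -281.5   32.4] 42.06085429087125
604 ((575.5888061523438, -169.69419860839844), (93.01231384277344, 77.32164001464844), 65.02250671386719)
tab [ 572.8 -208.7   32.5] 42.91159932626829
```

View pics/a.png

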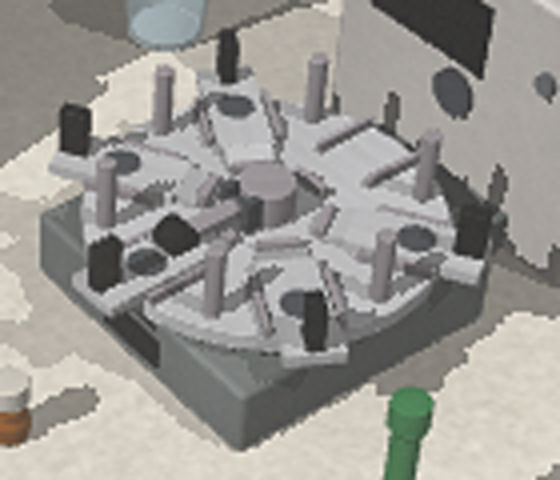

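View pics/b.png

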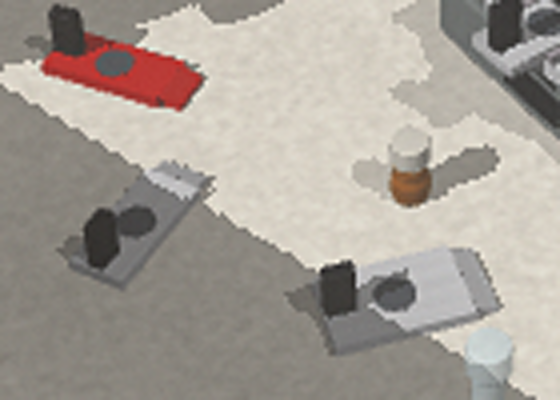

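Crop a shows the roller and finger at about (344,228), with a filled bay under it (tab at (326,235)). The empty bay is at about (393,208), in front of the unit and 3 bays off. Crop b shows the three candidates: red (229,250) is out, grey (235,287) is narrow at about 37 mm, and grey (302,303) is the wide one. I'll use the holder at (235,287). Next I'll locate the pins and the axis.

```bash
python3 - <<'E'
from h import *
from scipy.optimize import least_squares
s=np.load("s0.npz");W=s["W"];p=s["p"].astype(int)
m=np.zeros((480,640),bool);m[180:270,305:430]=1
ct=m&(abs(W[...,2]-94)<5)&(np.hypot(W[...,0]-546,W[...,1]-75)<25)
q=W[ct];print("col",len(q),q.mean(0).round(1),q[:,:2].min(0),q[:,:2].max(0))
ax=q.mean(0)[:2]
r=np.hypot(W[...,0]-ax[0],W[...,1]-ax[1])
t=(m&(W[...,2]>88)&(W[...,2]<124)&(r>80)&(r<140)&(p.sum(2)>0)).astype(np.uint8)
n,l,st,ce=cv2.connectedComponentsWithStats(t)
for i in range(1,n):
    if st[i,4]<8: continue
    P=W[l==i];P=P[P[:,2]>P[:,2].max()-14]; c=np.median(P,0); v=c[:2]-ax
    print(ce[i].round(),st[i,4],c.round(1),"zmax",P[:,2].max().round(1),"r",np.hypot(*v).round(1),"ang",np.degrees(np.arctan2(v[1],v[0])).round(1),"col",p[l==i].mean(0).round())
# roller
k=m&(p.max(2)<70)&(r<95)&(r>50);print("roller",k.sum(),np.median(W[k],0))
# base edges: points at z~50 , unit face
b=(abs(W[...,2]-48)<6)&m&(r<150)&(r>114); print(cv2.minAreaRect(W[b][:,:2].astype(np.float32)))
# unit front-face: bright points z 90..180
u=(W[...,2]>80)&(W[...,2]<175)&(r>140)&(r<200);u[:,:385]=0;u[:120]=0;P=W[u][:,:2];print(len(P))
h,e=np.histogram(r[u],20);print(h,e.round())
E
```

```text
col 144 [545.1  74.4  93.2] [526.74734138  51.77668175] [563.81209194  99.00082351]
[357. 183.] 40 [448.8 147.3 104.1] zmax 111.2 r 120.8 ang 142.9 col [60. 61. 63.]
[379. 189.] 56 [505.3 167.  113.9] zmax 118.9 r 100.8 ang 113.3 col [123. 122. 126.]
[340. 192.] 54 [448.6  86.8 114.2] zmax 119.0 r 97.3 ang 172.7 col [125. 123. 128.]
[318. 200.] 71 [433.1  25.3 105.7] zmax 111.0 r 122.3 ang -156.3 col [59. 60. 62.]
[407. 208.] 57 [603.1 156.3 113.5] zmax 119.0 r 100.3 ang 54.7 col [125. 122. 127.]
[326. 215.] 60 [488.8  -3.5 114.4] zmax 120.3 r 96.1 ang -125.9 col [126. 124. 129.]
[418. 226.] 78 [659.3 128.  107.2] zmax 113.5 r 126.2 ang 25.2 col [56. 57. 58.]
[396. 233.] 64 [643.9  67.2 114.7] zmax 122.2 r 99.1 ang -4.2 col [125. 123. 128.]
[326. 234.] 83 [535.  -46.8 107.2] zmax 112.4 r 121.6 ang -94.8 col [63. 65. 66.]
[353. 237.] 64 [587.2 -12.4 114.8] zmax 119.1 r 96.5 ang -64.1 col [126. 124. 129.]
[379. 249.] 68 [648.1   3.7 108. ] zmax 112.0 r 124.9 ang -34.5 col [57. 58. 59.]
roller 87 [539.19020362   5.89207907  88.7634522 ]
((545.9164428710938, 77.08943176269531), (201.63461303710938, 199.61619567871094), 82.6399154663086)
2229
[ 12  59 181 228 247 203 157 145 127 115 106  95  86  96  97  91  76  48
  36  24] [152. 154. 157. 159. 162. 164. 166. 169. 171. 174. 176. 178. 181. 183.
 186. 188. 190. 193. 195. 198. 200.]
```

```bash
cat >> h.py <<'E'
from scipy.spatial.transform import Rotation as Ro
def state():
    o=manip.get_obs(); R=Ro.from_rotvec(o["tcp_rot"]).as_matrix()
    return np.array(o["tool_pos"],float),np.degrees(np.arctan2(R[1,0],R[0,0])),o
def rows(way,p=None,y=None):
    """way: list of (x,y,z,yaw,n rows); prints rows in tool axes (m), rounded to .5 mm/.5 deg without drift"""
    if p is None: p,y,_=state()
    p=np.array(p,float); out=[]
    for x,yy,z,w,n in way:
        for k in range(n,0,-1):
            d=(np.array([x,yy,z])-p)/k; t=np.radians(y)
            ex=np.array([np.cos(t),np.sin(t),0]);ey=np.array([np.sin(t),-np.cos(t),0])
            s=np.round(np.array([d@ex,d@ey,-d[2]])*2)/2; a=round(-(w-y)/k*2)/2
            p=p+s[0]*ex+s[1]*ey-s[2]*np.array([0,0,1]); y-=a
            out.append([*(s/1000),a])
    for i,r in enumerate(out): print(*[f"{v:g}" for v in r],sep=",",end=("\n--\n" if i%12==11 else " | "))
    print("end",p.round(1),round(y,1))
E
python3 - <<'E'
from h import *
c=manip.calibration("wrist"); p,y,o=state(); T=c["pose"]
print(y,(T[:3,3]-p).round(1),T[:3,:3].round(2).tolist(),c["K"][0,0])
rows([(500,20,330,-40,20)])
E
```

```text
18.15303443502975 [ 78.3  26.4 142.5] [[0.31, -0.9, -0.31], [-0.95, -0.3, -0.1], [-0.0, 0.32, -0.95]] 374.4473078985674
0.024,-0.0245,-0.005,3 | 0.023,-0.0255,-0.005,3 | 0.0215,-0.027,-0.005,3 | 0.02,-0.028,-0.005,3 | 0.0185,-0.029,-0.005,3 | 0.017,-0.03,-0.005,3 | 0.0155,-0.0305,-0.005,3 | 0.0135,-0.0315,-0.005,3 | 0.012,-0.032,-0.005,3 | 0.0105,-0.0325,-0.005,3 | 0.0085,-0.033,-0.005,3 | 0.007,-0.0335,-0.005,3
--
0.005,-0.034,-0.005,3 | 0.0035,-0.034,-0.005,2.5 | 0.002,-0.034,-0.005,3 | -0,-0.0345,-0.005,2.5 | -0.0015,-0.034,-0.005,3 | -0.0035,-0.034,-0.0045,2.5 | -0.0045,-0.034,-0.005,3 | -0.0065,-0.0335,-0.0045,2.5 | end [500.   19.8 329.8] -39.8
```

Emit:
send_rows --plan '[0.024, -0.0245, -0.005, 3, 0.5, 0.023, -0.0255, -0.005, 3, 0.5, 0.0215, -0.027, -0.005, 3, 0.5, 0.02, -0.028, -0.005, 3, 0.5, 0.0185, -0.029, -0.005, 3, 0.5, 0.017, -0.03, -0.005, 3, 0.5, 0.0155, -0.0305, -0.005, 3, 0.5, 0.0135, -0.0315, -0.005, 3, 0.5, 0.012, -0.032, -0.005, 3, 0.5, 0.0105, -0.0325, -0.005, 3, 0.5, 0.0085, -0.033, -0.005, 3, 0.5, 0.007, -0.0335, -0.005, 3, 0.5]' --squeeze 40

```text
time_s: 1.15
tool_pos: [378.5, -223.9, 291.6]
tcp_rot: [3.103, -0.492, 0.0]
contact_force: [0.2, -1.0, 1.1]
width: 0.502
gripper_force: 0.0
```

Emit:
send_rows --plan '[0.005, -0.034, -0.005, 3, 0.5, 0.0035, -0.034, -0.005, 2.5, 0.5, 0.002, -0.034, -0.005, 3, 0.5, 0, -0.0345, -0.005, 2.5, 0.5, -0.0015, -0.034, -0.005, 3, 0.5, -0.0035, -0.034, -0.0045, 2.5, 0.5, -0.0045, -0.034, -0.005, 3, 0.5, -0.0065, -0.0335, -0.0045, 2.5, 0.5, 0, 0, 0, 0, 0.5, 0, 0, 0, 0, 0.5, 0, 0, 0, 0, 0.5]'

```text
time_s: 2.07
tool_pos: [499.6, 19.5, 329.9]
tcp_rot: [2.954, -1.069, -0.001]
contact_force: [0.5, 0.4, -0.9]
width: 0.498
gripper_force: 0.0
```

```bash
python3 - <<'E'
from h import *
p0,y0,o=state(); c=manip.calibration("wrist"); p,d=manip.camera("wrist"); W=cloud("w",d,c)
np.savez("w1.npz",p=p,d=d,W=W); cv2.imwrite("pics/w1.png",p); print(p0,y0,o["contact_force"])
E
```

```text
[499.61491457  19.47497411 329.90531728] -39.77790056033992 [ 0.49562618  0.41491592 -0.86559305]
```

View pics/w1.png

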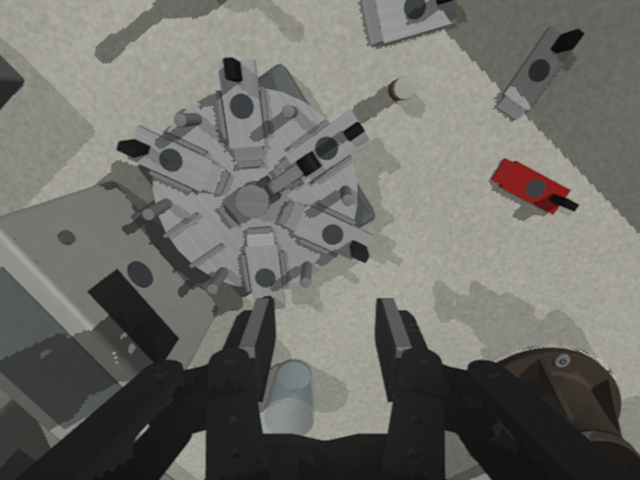

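The wrist view shows the column top at (253,202) and the roller at (308,163) on the load side, with a filled bay beneath it. The empty bay is at (200,235) facing the unit, the narrow holder is at (540,72), and the wide one is at (415,10). I'll refine the axis, the pins and the holder from this picture.

```bash
python3 - <<'E'
from h import *
from scipy.optimize import least_squares
s=np.load("w1.npz");W=s["W"];p=s["p"].astype(int);d=s["d"]
r=np.hypot(W[...,0]-545,W[...,1]-77)
col=(abs(W[...,2]-94)<3)&(r<23); col[:, 275:]=0
q=W[col];print("col",q.mean(0).round(1),((q.min(0)+q.max(0))/2).round(1),len(q))
t=((W[...,2]>115)&(W[...,2]<122)&(r>80)&(r<115)).astype(np.uint8); n,l,st,ce=cv2.connectedComponentsWithStats(t); P=[]
for i in range(1,n):
    if st[i,4]<15: continue
    P.append(W[l==i].mean(0)); print(ce[i].round(),st[i,4],P[-1].round(1))
P=np.array(P)
f=lambda x:np.hypot(P[:,0]-x[0],P[:,1]-x[1])-98
ax=least_squares(f,[545,77]).x; print("axis",ax.round(1),"res",f(ax).round(1)); a=np.degrees(np.arctan2(P[:,1]-ax[1],P[:,0]-ax[0])); print(a.round(1))
k=(p.max(2)<70)&(r<85)&(r>55)&(W[...,2]>84);v=W[k].mean(0)-[*ax,0];print("roller ang",np.degrees(np.arctan2(v[1],v[0])),np.hypot(v[0],v[1]),k.sum())
# holder
R=W[15:130,490:595].reshape(-1,3);R=R[(R[:,0]>380)&(R[:,0]<500)];q=R[(R[:,2]>5.5)&(R[:,2]<11)][:,:2].astype(np.float32);print("holder",len(q),cv2.minAreaRect(q))
T=R[R[:,2]>36];print("tabtop",len(T),T.mean(0).round(1))
E
```

```text
col [543.9  79.4  93.8] [543.8  77.   93.8] 994
[288. 111.] 143 [584.   -7.1 117.7]
[180. 120.] 145 [640.7  72.2 117.7]
[347. 199.] 117 [487.1   2.4 117.4]
[148. 214.] 119 [600.5 161.  117.6]
[304. 282.] 99 [446.7  91.2 117.4]
[212. 288.] 96 [503.4 170.5 117.4]
axis [543.7  81.7] res [-0.5 -0.5 -0.5 -0.5 -0.5 -0.5]
[ -65.6   -5.6 -125.5   54.4  174.4  114.4]
roller ang -113.99767538447105 70.68017367849028 8298
holder 2380 ((440.3753662109375, -244.36141967773438), (37.22654724121094, 89.93546295166016), 19.254051208496094)
tabtop 213 [ 452.4 -276.1   39.3]
```

```bash
python3 - <<'E'
from h import *
rows([(503.3,170.5,200,-40,8),(503.3,170.5,92,-40,4)])
ax=np.array([543.7,81.7]); w=[]
for i in range(1,37):
    a=114.4+5*i; t=np.radians(a); w.append((ax[0]+98*np.cos(t),ax[1]+98*np.sin(t),92,-40+150*i/36,1))
rows(w,(503.3,170.5,92),-40)
E
```

```text
-0.012,-0.015,0.016,0 | -0.0115,-0.015,0.0165,0 | -0.012,-0.015,0.016,0 | -0.0115,-0.0145,0.0165,0 | -0.012,-0.015,0.016,0 | -0.0115,-0.0145,0.0165,0 | -0.012,-0.015,0.016,0 | -0.0115,-0.0145,0.0165,0 | -0,-0,0.027,0 | -0,-0,0.027,0 | -0,-0,0.027,0 | -0,-0,0.027,0
--
end [503.3 170.2  92. ] -39.8
-0.0035,0.0075,-0,-4 | -0.0035,0.008,-0,-4.5 | -0.003,0.008,-0,-4 | -0.003,0.008,-0,-4 | -0.003,0.008,-0,-4.5 | -0.0025,0.008,-0,-4 | -0.003,0.008,-0,-4 | -0.0025,0.0085,-0,-4.5 | -0.0025,0.008,-0,-4 | -0.002,0.0085,-0,-4 | -0.0025,0.008,-0,-4.5 | -0.002,0.0085,-0,-4
--
-0.002,0.008,-0,-4 | -0.0015,0.0085,-0,-4.5 | -0.002,0.0085,-0,-4 | -0.0015,0.0085,-0,-4 | -0.0015,0.0085,-0,-4.5 | -0.001,0.008,-0,-4 | -0.0015,0.0085,-0,-4 | -0.001,0.0085,-0,-4.5 | -0.001,0.0085,-0,-4 | -0.001,0.0085,-0,-4 | -0.0005,0.0085,-0,-4.5 | -0.0005,0.009,-0,-4
--
-0.0005,0.0085,-0,-4 | -0.0005,0.0085,-0,-4.5 | -0,0.0085,-0,-4 | -0,0.0085,-0,-4 | -0,0.0085,-0,-4.5 | 0,0.0085,-0,-4 | 0.0005,0.0085,-0,-4 | 0,0.0085,-0,-4.5 | 0.0005,0.0085,-0,-4 | 0.001,0.0085,-0,-4 | 0.0005,0.0085,-0,-4.5 | 0.001,0.0085,-0,-4
--
end [584.   -7.6  92. ] 110.0
```

Emit:
send_rows --plan '[-0.012, -0.015, 0.016, 0, 0.5, -0.0115, -0.015, 0.0165, 0, 0.5, -0.012, -0.015, 0.016, 0, 0.5, -0.0115, -0.0145, 0.0165, 0, 0.5, -0.012, -0.015, 0.016, 0, 0.5, -0.0115, -0.0145, 0.0165, 0, 0.5, -0.012, -0.015, 0.016, 0, 0.5, -0.0115, -0.0145, 0.0165, 0, 0.5, 0, 0, 0.027, 0, 0.5, 0, 0, 0.027, 0, 0.5, 0, 0, 0.027, 0, 0.5, 0, 0, 0.027, 0, 0.5]'

```text
time_s: 3.12
tool_pos: [503.8, 169.5, 91.3]
tcp_rot: [-2.953, 1.072, -0.001]
contact_force: [0.7, -0.0, 0.2]
width: 0.5
gripper_force: 0.0
```

Emit:
send_rows --plan '[0, 0, 0, 0, 0.3, 0, 0, 0, 0, 0.3, 0, 0, 0, 0, 0, 0, 0, 0, 0, 0, 0, 0, 0, 0, 0, 0, 0, 0, 0, 0, 0, 0, 0, 0, 0, 0, 0, 0, 0, 0, 0, 0, 0, 0, 0]' --squeeze 30

```text
time_s: 3.87
tool_pos: [504.8, 170.3, 93.8]
tcp_rot: [-2.953, 1.07, -0.005]
contact_force: [2.4, -7.1, -0.8]
width: 0.128
gripper_force: 29.7
```

Emit:
send_rows --plan '[-0.0035, 0.0075, 0, -4, 0, -0.0035, 0.008, 0, -4.5, 0, -0.003, 0.008, 0, -4, 0, -0.003, 0.008, 0, -4, 0, -0.003, 0.008, 0, -4.5, 0, -0.0025, 0.008, 0, -4, 0, -0.003, 0.008, 0, -4, 0, -0.0025, 0.0085, 0, -4.5, 0, -0.0025, 0.008, 0, -4, 0, -0.002, 0.0085, 0, -4, 0, -0.0025, 0.008, 0, -4.5, 0, -0.002, 0.0085, 0, -4, 0]'

```text
time_s: 4.87
tool_pos: [447.1, 90.9, 93.8]
tcp_rot: [3.129, 0.284, 0.004]
contact_force: [0.9, 7.1, 2.7]
width: 0.127
gripper_force: 30.6
```

Emit:
send_rows --plan '[-0.002, 0.008, 0, -4, 0, -0.0015, 0.0085, 0, -4.5, 0, -0.002, 0.0085, 0, -4, 0, -0.0015, 0.0085, 0, -4, 0, -0.0015, 0.0085, 0, -4.5, 0, -0.001, 0.008, 0, -4, 0, -0.0015, 0.0085, 0, -4, 0, -0.001, 0.0085, 0, -4.5, 0, -0.001, 0.0085, 0, -4, 0, -0.001, 0.0085, 0, -4, 0, -0.0005, 0.0085, 0, -4.5, 0, -0.0005, 0.009, 0, -4, 0]'

```text
time_s: 5.87
tool_pos: [488.3, 1.8, 93.7]
tcp_rot: [2.715, 1.579, 0.002]
contact_force: [-5.7, 7.4, 5.5]
width: 0.124
gripper_force: 31.1
```

Emit:
send_rows --plan '[-0.0005, 0.0085, 0, -4, 0, -0.0005, 0.0085, 0, -4.5, 0, 0, 0.0085, 0, -4, 0, 0, 0.0085, 0, -4, 0, 0, 0.0085, 0, -4.5, 0, 0, 0.0085, 0, -4, 0, 0.0005, 0.0085, 0, -4, 0, 0, 0.0085, 0, -4.5, 0, 0.0005, 0.0085, 0, -4, 0, 0.001, 0.0085, 0, -4, 0, 0.0005, 0.0085, 0, -4.5, 0, 0.001, 0.0085, 0, -4, 0]'

```text
time_s: 6.87
tool_pos: [585.3, -6.9, 93.8]
tcp_rot: [1.793, 2.579, 0.001]
contact_force: [-7.7, -2.8, 5.0]
width: 0.121
gripper_force: 31.0
```

Emit:
send_rows --plan '[0, 0, 0, 0, 0.4, 0, 0, 0, 0, 0.4, 0, 0, 0, 0, 0.4, 0, 0, 0, 0, 0.4, 0, 0, -0.02, 0, 0.4, 0, 0, -0.04, 0, 0.4, 0, 0, -0.04, 0, 0.4, 0, 0, -0.04, 0, 0.4, 0, 0, -0.04, 0, 0.4, 0, 0, -0.03, 0, 0.4, 0, 0, 0, 0, 0.4, 0, 0, 0, 0, 0.4]'

```text
time_s: 7.87
tool_pos: [585.0, -7.3, 303.9]
tcp_rot: [1.798, 2.572, 0.003]
contact_force: [-0.3, 0.4, -0.8]
width: 0.396
gripper_force: 0.0
```

```bash
python3 - <<'E'
from h import *
p0,y0,o=state(); c=manip.calibration("wrist"); p,d=manip.camera("wrist"); W=cloud("w",d,c)
np.savez("w2.npz",p=p,d=d,W=W); cv2.imwrite("pics/w2.png",p); print(p0,y0)
r=np.hypot(W[...,0]-543.7,W[...,1]-81.7)
t=((W[...,2]>115)&(W[...,2]<122)&(r>80)&(r<115)).astype(np.uint8); n,l,st,ce=cv2.connectedComponentsWithStats(t)
for i in range(1,n):
    if st[i,4]<15: continue
    v=W[l==i].mean(0)-[543.7,81.7,0]; print(ce[i].round(),st[i,4],v.round(1),np.degrees(np.arctan2(v[1],v[0])).round(1),np.hypot(v[0],v[1]).round(1))
p,d=manip.camera("scene"); cv2.imwrite("pics/s2.png",cv2.resize(p[170:290,300:440],None,fx=4,fy=4,interpolation=cv2.INTER_CUBIC))
E
```

```text
[584.98458488  -7.2625344  303.94881025] 110.08470387495248
[418.  17.] 216 [ 57.2  78.6 117.6] 53.9 97.3
[201.  32.] 207 [-97.3  10.9 117.6] 173.6 98.0
[416. 147.] 157 [ 96.4 -10.7 117.8] -6.3 97.0
[220. 159.] 152 [-58.3 -78.3 117.5] -126.7 97.6
[321. 208.] 130 [ 38.6 -89.1 117.7] -66.6 97.1
```

View pics/w2.png

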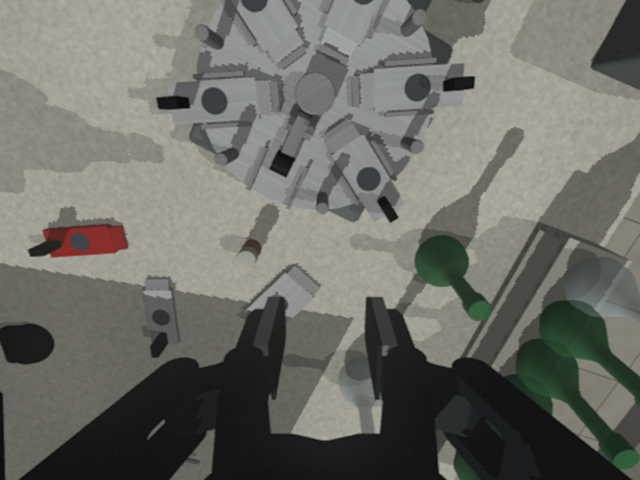

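The wrist view now shows the empty bay directly under the finger and roller at (283,160). The narrow holder is at (160,315) with its tab at (158,345). I'm moving on to grasp the tab.

```bash
python3 - <<'E'
from h import *
rows([(452,-276.3,120,109.25,12),(452,-276.3,13,109.25,6)])
E
```

```text
-0.0175,-0.018,0.015,0 | -0.017,-0.018,0.015,0 | -0.0175,-0.018,0.015,0 | -0.017,-0.018,0.015,0 | -0.0175,-0.018,0.015,0 | -0.017,-0.018,0.015,0 | -0.0175,-0.018,0.015,0 | -0.017,-0.018,0.0155,0 | -0.0175,-0.018,0.015,0 | -0.017,-0.0185,0.0155,0.5 | -0.0175,-0.018,0.015,0 | -0.0175,-0.018,0.0155,0.5
--
-0,-0,0.018,0 | -0,-0,0.018,0 | -0,-0,0.0175,0 | -0,-0,0.018,0 | -0,-0,0.0175,0 | -0,-0,0.018,0 | end [ 452.  -276.2   12.8] 109.1
```

Emit:
send_rows --plan '[-0.0175, -0.018, 0.015, 0, 0.4, -0.017, -0.018, 0.015, 0, 0.4, -0.0175, -0.018, 0.015, 0, 0.4, -0.017, -0.018, 0.015, 0, 0.4, -0.0175, -0.018, 0.015, 0, 0.4, -0.017, -0.018, 0.015, 0, 0.4, -0.0175, -0.018, 0.015, 0, 0.4, -0.017, -0.018, 0.0155, 0, 0.4, -0.0175, -0.018, 0.015, 0, 0.4, -0.017, -0.0185, 0.0155, 0.5, 0.4, -0.0175, -0.018, 0.015, 0, 0.4, -0.0175, -0.018, 0.0155, 0.5, 0.4]'

```text
time_s: 8.97
tool_pos: [451.3, -276.7, 118.7]
tcp_rot: [-1.82, -2.558, -0.0]
contact_force: [0.7, -0.2, -0.8]
width: 0.398
gripper_force: 0.0
```

```bash
python3 - <<'E'
from h import *
p0,y0,o=state(); c=manip.calibration("wrist"); p,d=manip.camera("wrist"); W=cloud("w",d,c)
print(p0,y0); cv2.imwrite("pics/w3.png",p)
R=W.reshape(-1,3);n=np.hypot(R[:,0]-440,R[:,1]+244)<75
T=R[n&(R[:,2]>36)&(R[:,2]<43)]; print("tab",len(T),T.mean(0).round(1),cv2.minAreaRect(T[:,:2].astype(np.float32)))
q=R[n&(R[:,2]>6.5)&(R[:,2]<10)];print("plate",len(q),cv2.minAreaRect(q[:,:2].astype(np.float32)))
E
```

```text
[ 451.32357661 -276.7450253   118.69731743] 109.128370592128
tab 418 [ 450.8 -276.5   39.7] ((450.8099060058594, -277.0983581542969), (9.524906158447266, 17.865137100219727), 19.407384872436523)
plate 5869 ((439.541748046875, -244.9438934326172), (36.0638427734375, 89.37554168701172), 19.692310333251953)
```

View pics/w3.png

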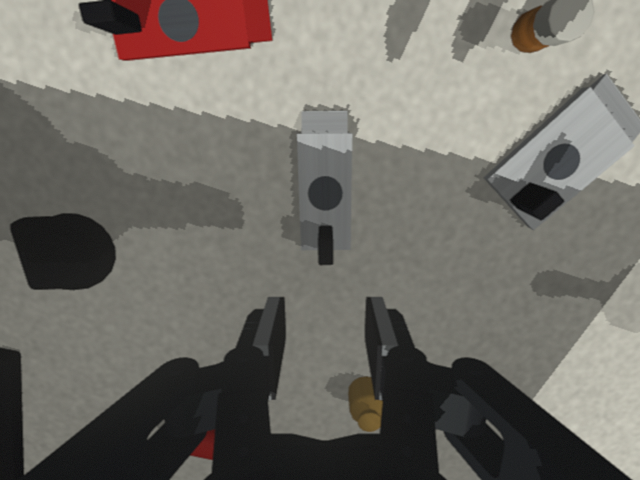

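The close view shows the narrow holder, 36 mm wide, centred at (325,180) with its tab at (326,245), lined up between the fingers. Descending.

Emit:
send_rows --plan '[0, 0.0005, 0.018, -0.5, 0.4, 0, 0, 0.018, 0, 0.4, 0, 0, 0.0175, 0, 0.4, 0, 0, 0.018, 0, 0.4, 0, 0, 0.0175, 0, 0.4, 0, 0, 0.0165, 0, 0.4, 0, 0, 0, 0, 0.2, 0, 0, 0, 0, 0, 0, 0, 0, 0, 0, 0, 0, 0, 0, 0, 0, 0, 0, 0, 0, 0, 0, 0, 0, 0]' --squeeze 60

```text
time_s: 10.02
tool_pos: [453.5, -276.2, 15.9]
tcp_rot: [1.809, 2.567, -0.0]
contact_force: [0.0, -0.1, -1.3]
width: 0.101
gripper_force: 59.7
```

```bash
python3 - <<'E'
from h import *
print(state()[:2])
rows([(452,-276.5,76,109.5,2),(521,-127,106,84,10)])
E
```

```text
(array([ 453.47214984, -276.24445722,   15.94457556]), np.float64(109.651459920693))
0,-0.0005,-0.03,0 | 0.0005,-0.001,-0.03,0 | 0.0115,0.0115,-0.003,2.5 | 0.0125,0.011,-0.003,2.5 | 0.0125,0.0105,-0.003,2.5 | 0.013,0.01,-0.003,2.5 | 0.0135,0.0095,-0.003,2.5 | 0.014,0.0085,-0.003,2.5 | 0.0145,0.008,-0.003,2.5 | 0.0145,0.0075,-0.003,2.5 | 0.015,0.007,-0.003,3 | 0.0155,0.006,-0.003,2.5
--
end [ 521.2 -127.   105.9] 84.2
```

Emit:
send_rows --plan '[0, 0, -0.03, 0, 0, 0, 0, -0.03, 0, 0, 0.0115, 0.0115, -0.003, 2.5, 0, 0.0125, 0.011, -0.003, 2.5, 0, 0.0125, 0.0105, -0.003, 2.5, 0, 0.013, 0.01, -0.003, 2.5, 0, 0.0135, 0.0095, -0.003, 2.5, 0, 0.014, 0.0085, -0.003, 2.5, 0, 0.0145, 0.008, -0.003, 2.5, 0, 0.0145, 0.0075, -0.003, 2.5, 0, 0.015, 0.007, -0.003, 3, 0, 0.0155, 0.006, -0.003, 2.5, 0]'

```text
time_s: 11.02
tool_pos: [522.9, -126.1, 105.9]
tcp_rot: [2.334, 2.102, 0.0]
contact_force: [-0.5, -0.7, -1.6]
width: 0.103
gripper_force: 59.9
```

Emit:
send_rows --plan '[0, 0, 0, 0, 0, 0, 0, 0, 0, 0, 0, 0, 0, 0, 0]'

```text
time_s: 11.27
tool_pos: [522.4, -127.2, 105.4]
tcp_rot: [2.33, 2.107, -0.0]
contact_force: [1.4, -0.1, -0.6]
width: 0.103
gripper_force: 59.9
```

```bash
python3 - <<'E'
from h import *
p0,y0,o=state(); c=manip.calibration("wrist"); p,d=manip.camera("wrist"); W=cloud("w",d,c)
np.savez("w4.npz",p=p,d=d,W=W); cv2.imwrite("pics/w4.png",p); print(p0,y0,o["contact_force"])
for v,u in [(200,320),(150,320),(100,320),(60,320)]: print(u,v,W[v,u].round(1))
E
```

```text
[ 522.40394621 -127.17100217  105.39315839] 84.2216176210766 [ 1.44898111 -0.06622164 -0.6409779 ]
320 200 [524.8 -77.7  99.2]
320 150 [526.8 -58.1  97.9]
320 100 [ 5.279e+02 -3.720e+01 -4.000e-01]
320 60 [530.2 -22.9  69.8]
```

View pics/w4.png

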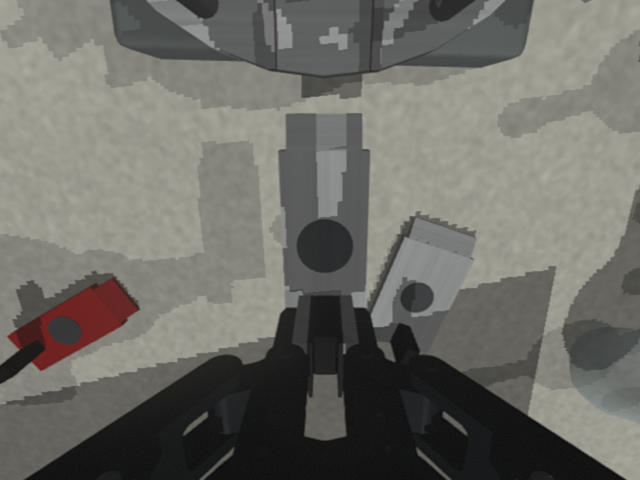

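The held holder is level in the gripper, with its nose tip at (324,115). The bay's two rails show at about columns 275 and 372 at the top edge of the picture. I'll measure both in this view.

```bash
python3 - <<'E'
from h import *
s=np.load("w4.npz");W=s["W"];ax=np.array([543.4,81.8])
R=W.reshape(-1,3)
t=np.radians(84.0);e=np.array([np.cos(t),np.sin(t)]);n=np.array([-e[1],e[0]])
U=(R[:,:2]-ax)@e; V=(R[:,:2]-ax)@n   # U: -radius, V: left positive
def hist(m,b): 
    h,ed=np.histogram(V[m],np.arange(-45,46,1)); print(b,[(int(a),int(c)) for a,c in zip(ed,h) if c])
near=(U>-112)&(U<-60)
ra=near&(abs(R[:,2]-77)<2)&(abs(V)<40); hist(ra,"rails")
for sgn in(1,-1):
    for lo,hi in((-110,-103),(-103,-96),(-96,-89)):
        q=ra&(V*sgn>10)&(U>lo)&(U<hi)
        if q.sum()>8: print(sgn,lo,q.sum(),"V",np.percentile(V[q],[2,50,98]).round(1))
pl=(R[:,2]>95.5)&(R[:,2]<101)&(U<-125)&(U>-225)&(abs(V)<40)
print("plate z",np.median(R[pl,2]), cv2.minAreaRect(R[pl][:,:2].astype(np.float32)))
for lo in range(-190,-120,10):
    q=pl&(U>lo)&(U<lo+10); print(lo,q.sum(),V[q].min().round(1),V[q].max().round(1),np.median(R[q,2]).round(1)) if q.sum()>5 else 0
q=(R[:,2]>88)&(U<-110)&(U>-150)&(abs(V)<20);print("nose U",np.percentile(U[q],99.8))
f=near&(abs(R[:,2]-70)<2)&(abs(V)<25);print("floor",f.sum(),U[f].min())
E
```

```text
rails [(-24, 16), (-23, 168), (-22, 163), (-21, 178), (-20, 178), (-19, 24), (20, 38), (21, 185), (22, 164), (23, 169), (24, 161), (25, 8)]
1 -110 188 V [21.  22.9 25. ]
1 -103 200 V [21.  22.9 24.9]
1 -96 199 V [20.8 22.8 24.8]
-1 -110 186 V [-22.9 -20.8 -19. ]
-1 -103 194 V [-23.  -20.9 -18.9]
-1 -96 206 V [-23.  -20.9 -19. ]
plate z 98.78160352227366 ((525.4443359375, -86.54095458984375), (80.6939926147461, 36.2122802734375), 84.46453857421875)
-190 1823 -18.0 18.1 99.2
-180 1960 -17.9 18.2 99.1
-170 2071 -17.8 18.4 98.8
-160 2215 -17.6 18.5 98.7
-150 2336 -17.6 18.5 98.7
-140 1511 -14.2 15.6 96.8
-130 7 -14.0 10.0 95.7
nose U -126.26995403758225
floor 7159 -111.87966202763072
```

Emit:
send_rows --plan '[0, -0.001, 0.009, 0.5, 0, 0, 0, 0.009, 0, 0, 0, 0, 0, 0, 0, 0.005, 0, 0, 0, 0, 0.005, 0, 0, 0, 0, 0.005, 0, 0, 0, 0, 0.005, 0, 0, 0, 0, 0.005, 0, 0, 0, 0, 0.005, 0, 0, 0, 0, 0.005, 0, 0, 0, 0, 0, 0, 0, 0, 0]'

```text
time_s: 12.23
tool_pos: [525.6, -91.0, 87.4]
tcp_rot: [2.34, 2.096, 0.0]
contact_force: [-0.4, 0.7, -1.5]
width: 0.103
gripper_force: 59.9
```

```bash
python3 - <<'E'
from h import *
p0,y0,o=state(); print(p0,y0,o["contact_force"],o["moment"]); c=manip.calibration("wrist"); p,d=manip.camera("wrist"); W=cloud("w",d,c)
cv2.imwrite("pics/w5.png",p)
ax=np.array([543.4,81.8]); R=W.reshape(-1,3)
t=np.radians(84.0);e=np.array([np.cos(t),np.sin(t)]);n=np.array([-e[1],e[0]]); U=(R[:,:2]-ax)@e; V=(R[:,:2]-ax)@n
for lo in range(-160,-80,8):
    q=(U>lo)&(U<lo+8)&(abs(V)<30)&(R[:,2]>76)&(R[:,2]<84)
    if q.sum()<20: continue
    v=V[q]; 
    h,ed=np.histogram(v,np.arange(-28,28.5,.5)); occ=ed[:-1][h>2]; 
    print(lo,[(x.min(),x.max()+.5) for x in np.split(occ,np.where(np.diff(occ)>.6)[0]+1)],np.median(R[q&(abs(V)<12),2]).round(1))
E
```

```text
[525.58155372 -91.04109099  87.39623829] 83.69809594197706 [-0.41633549  0.67129828 -1.54301656] [ 0.03999497 -0.03052509  0.01968253]
-160 [(np.float64(-17.5), np.float64(18.5))] 81.0
-152 [(np.float64(-18.0), np.float64(18.5))] 81.4
-144 [(np.float64(-17.5), np.float64(18.5))] 81.3
-136 [(np.float64(-17.5), np.float64(18.5))] 80.9
-128 [(np.float64(-17.5), np.float64(18.5))] 80.7
-120 [(np.float64(-17.5), np.float64(19.0))] 80.7
-112 [(np.float64(-23.0), np.float64(-18.5)), (np.float64(-17.5), np.float64(18.5)), (np.float64(21.0), np.float64(25.0))] 80.7
-104 [(np.float64(-23.5), np.float64(-19.0)), (np.float64(-14.5), np.float64(16.0)), (np.float64(20.5), np.float64(25.0))] 78.9
-96 [(np.float64(-23.5), np.float64(-18.5)), (np.float64(-14.5), np.float64(15.5)), (np.float64(20.5), np.float64(25.0))] 76.7
-88 [(np.float64(-23.0), np.float64(-19.0)), (np.float64(20.5), np.float64(25.0))] 83.8
```

View pics/w5.png

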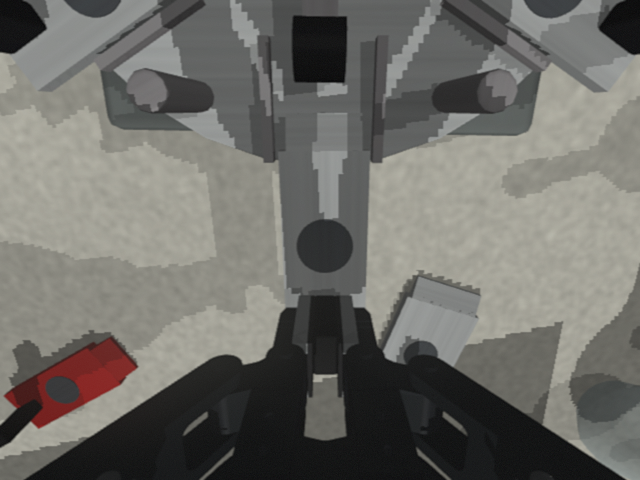

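The holder is centred between the rails, with its nose just short of the roller at (320,48). It stands about 2–3 mm above the floor, so I'm lowering it gently.

Emit:
send_rows --plan '[0, -0.0005, 0.0005, 0, 0, 0, 0, 0.0005, 0, 0, 0, 0, 0.0005, 0, 0, 0, 0, 0.0005, 0, 0, 0, 0, 0, 0, 0]'

```text
time_s: 12.7
tool_pos: [525.0, -92.1, 85.2]
tcp_rot: [-2.341, -2.095, 0.0]
contact_force: [0.1, 0.6, -0.8]
width: 0.102
gripper_force: 59.9
```

Emit:
send_rows --plan '[0, 0, 0.0005, 0, 0, 0.004, 0, 0, 0, 0, 0.004, 0, 0, 0, 0, 0.004, 0, 0, 0, 0, 0.004, 0, 0, 0, 0, 0.004, 0, 0, 0, 0, 0.004, 0, 0, 0, 0, 0.004, 0, 0, 0, 0, 0.004, 0, 0, 0, 0, 0, 0, 0, 0, 0]'

```text
time_s: 13.53
tool_pos: [528.7, -59.8, 84.8]
tcp_rot: [2.34, 2.095, -0.0]
contact_force: [-0.2, -0.6, -2.8]
width: 0.104
gripper_force: 59.6
```

Emit:
send_rows --plan '[0.003, 0, 0, 0, 0, 0.003, 0, 0, 0, 0, 0.003, 0, 0, 0, 0, 0.003, 0, 0, 0, 0, 0.002, 0, 0, 0, 0, 0.002, 0, 0, 0, 0, 0, 0, 0, 0, 0]'

```text
time_s: 14.12
tool_pos: [530.3, -43.8, 84.7]
tcp_rot: [-2.341, -2.095, -0.0]
contact_force: [0.2, -0.4, -2.1]
width: 0.105
gripper_force: 59.7
```

Emit:
send_rows --plan '[0.001, 0, 0, 0, 0, 0.001, 0, 0, 0, 0, 0, 0, 0, 0, 0]'

```text
time_s: 14.37
tool_pos: [530.6, -42.1, 84.8]
tcp_rot: [-2.341, -2.095, 0.0]
contact_force: [-0.4, -1.9, -2.2]
width: 0.103
gripper_force: 59.7
```

Emit:
send_rows --plan '[0.001, 0, 0, 0, 0, 0, 0, 0, 0, 0]'

```text
time_s: 14.53
tool_pos: [530.6, -41.2, 84.8]
tcp_rot: [2.341, 2.095, -0.0]
contact_force: [-0.9, -2.5, -2.1]
width: 0.106
gripper_force: 59.7
```

Emit:
send_rows --plan '[0.001, 0, 0, 0, 0, 0, 0, 0, 0, 0]'

```text
time_s: 14.7
tool_pos: [530.8, -40.3, 84.8]
tcp_rot: [2.341, 2.095, -0.0]
contact_force: [-0.0, -4.0, -0.9]
width: 0.103
gripper_force: 59.8
```

Emit:
send_rows --plan '[0, 0, 0.0005, 0, 0, 0, 0, 0.0005, 0, 0, 0.001, 0, 0, 0, 0, 0.001, 0, 0, 0, 0, 0, 0, 0, 0, 0]'

```text
time_s: 15.12
tool_pos: [531.4, -40.1, 84.6]
tcp_rot: [2.338, 2.094, -0.001]
contact_force: [-3.7, -21.8, 6.3]
width: 0.107
gripper_force: 60.9
```

```bash
python3 - <<'E'
from h import *
p0,y0,o=state(); print(p0,y0,o["contact_force"],o["moment"]); c=manip.calibration("wrist"); p,d=manip.camera("wrist"); W=cloud("w",d,c)
cv2.imwrite("pics/w6.png",p); np.savez("w6.npz",W=W,p=p)
R=W.reshape(-1,3); ax=np.array([543.4,81.8])
q=(np.hypot(R[:,0]-543.4,R[:,1]-81.8)<19)&(abs(R[:,2]-94)<3);print("coltop",q.sum(),R[q].mean(0).round(1))
t=((W[...,2]>115)&(W[...,2]<122)).astype(np.uint8);n,l,st,ce=cv2.connectedComponentsWithStats(t)
for i in range(1,n):
    if st[i,4]>60: print(ce[i].round(),st[i,4],W[l==i].mean(0).round(1))
E
```

```text
[531.43233149 -40.14347469  84.6080145 ] 83.69221272770518 [ -3.70959441 -21.8369539    6.26236995] [-3.37780214  0.68433219  0.07146995]
coltop 3327 [541.8  70.7  93.7]
[475. 261.] 1086 [582.2  -6.7 117.6]
[169. 263.] 1081 [486.1   3.5 117.5]
[305. 354.] 509 [524.7 -33.6 119.7]
[344. 354.] 512 [537.7 -34.8 119.8]
```

View pics/w6.png

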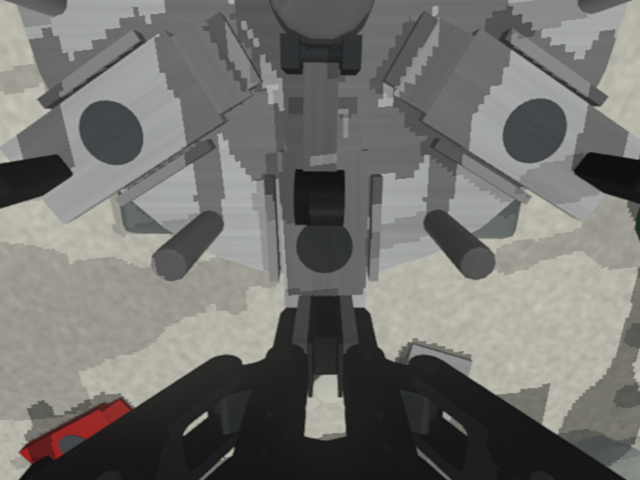

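The picture shows the holder in the bay with the roller at (320,197) resting on it. A 22 N reaction confirms it is against the stop. Releasing and backing off upwards.

Emit:
send_rows --plan '[-0.0005, 0, 0, 0, 0, 0, 0, 0, 0, 0.35, 0, 0, 0, 0, 0.35, 0, 0, 0, 0, 0.35, 0, 0, -0.01, 0, 0.35, 0, 0, -0.03, 0, 0.35, 0, 0, -0.04, 0, 0.35, 0, 0, -0.04, 0, 0.35, -0.03, 0, -0.04, 0, 0.35, -0.03, 0, -0.02, 0, 0.35, 0, 0, 0, 0, 0.35, 0, 0, 0, 0, 0.35]'

```text
time_s: 16.17
tool_pos: [524.8, -94.1, 258.8]
tcp_rot: [2.341, 2.091, 0.002]
contact_force: [-1.0, 0.2, -1.2]
width: 0.351
gripper_force: 0.0
```

```bash
python3 - <<'E'
from h import *
p0,y0,o=state(); print(p0,y0,o["contact_force"]); c=manip.calibration("wrist"); p,d=manip.camera("wrist"); W=cloud("w",d,c)
cv2.imwrite("pics/w7.png",p)
r=np.hypot(W[...,0]-543.4,W[...,1]-81.8)
for z0,z1,r0,r1 in((115,122,80,115),(107,114,105,140)):
  t=((W[...,2]>z0)&(W[...,2]<z1)&(r>r0)&(r<r1)).astype(np.uint8);n,l,st,ce=cv2.connectedComponentsWithStats(t)
  for i in range(1,n):
    if st[i,4]<40: continue
    v=W[l==i].mean(0)-[543.4,81.8,0];print(z0,ce[i].round(),st[i,4],v.round(1),np.hypot(v[0],v[1]).round(1),np.degrees(np.arctan2(v[1],v[0])).round(1))
E
```

```text
[524.83994055 -94.0762505  258.78437517] 83.55108724735473 [-1.01205231  0.20707726 -1.18424947]
115 [392.  98.] 229 [ 39.1 -89.4 117.8] 97.6 -66.4
115 [255.  99.] 228 [-57.7 -79.  117.6] 97.8 -126.1
107 [475.  64.] 400 [100.  -73.5 109.8] 124.1 -36.3
107 [172.  66.] 399 [-113.9  -50.7  109.4] 124.6 -156.0
107 [324. 154.] 308 [ -13.4 -124.   109.7] 124.7 -96.2
```

View pics/w7.png

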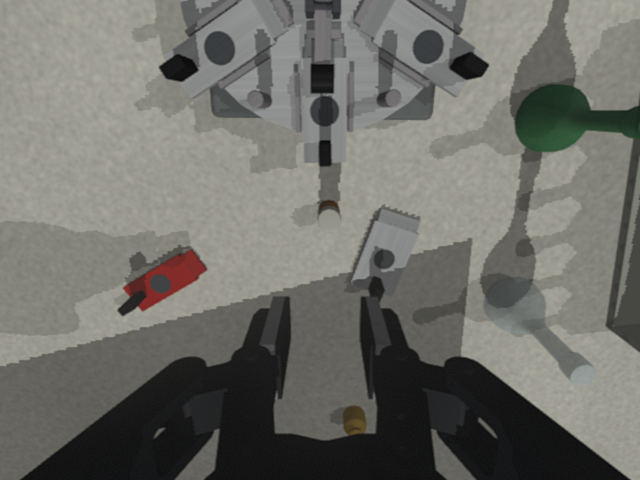

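The final view shows the loaded holder's tab at (324,154). It sits at 124.7 mm radius, against 124.1 and 124.6 mm for its fixed neighbours. Its angle of -96.2° is midway between the neighbouring pins, the roller at (322,78) is on it, and the other items are undisturbed. Handing in.

```bash
python3 -c "
from cell import manip
print(manip.sign_off())"
```

```text
the job is handed in; nothing more can be done
None
```

The turntable's empty bay is turned under the finger, and the narrow holder is home against the stop with the finger bearing on it; the job is handed in (about 16 s of the 72 s), with no verdict returned.

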